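Fish the brass knob collar out of the thimble case

TASK

The flat brass collar of the cabinet's glass knob has slipped behind the fixed front pane of the little glass display case. Take the long hook from its silver rest, reach it in under the pane and, keeping the hook light on the glass, draw the collar out over the raised bead until it lies flat in the open on the front of the glass shelf; then lay the hook back on its rest. Do not touch the collar with the fingers, do not strain the glass, and leave the thimbles, egg, bird and cabinet door as they are.

Things in the scene. Friction and masses are not known exactly. Their poses are not given: they have to be found in the camera images.
- case: Clear glass display case with brass edges, fixed on a pale glass shelf plate. Origin: on the plate's face below the middle of the front pane; x points into the case (away from the robot), y along the pane, z up. Plate's face: 12 to 18 mm above the work surface, x -115 to +140, y -140 to +140 mm. Glass sides (y +-135), back (x 130), roof (top z 125). Rigid; bears a light touch only (few newtons).
- guard_edge (a point): Middle of the lower edge of the fixed front pane (the guard), 66 mm above the plate; axes as the case. Pane and brass edge 7 mm thick, up to 120 mm above the plate. The way in is the gap below, between posts at y +-135 mm. On the plate right below the pane, along y, lies a hand-made glass bead: a smooth low rib, up to 48 mm wide (x +-24); its height is 1.5 to 6 mm and must be felt.
- rose_mid (a point): Centre (half-way up) of the dropped brass collar: a flat ring, 40 mm outside diameter, 16 mm hole, 4 mm thick, about 35 g; z is the ring's axis. It starts lying flat on the shelf plate, 48 to 65 mm behind the front pane.
- rod_grip (a point): Centre of the long hook's handle: 100 mm long (along x), 16 wide (y, flat sides), 24 high. x points to the working end, z up. From its front end a 6 mm steel wire shank runs on, then down: round tip at x 140, 34 mm below the axis. It is hand-bent by up to 0.08 rad up or down at the handle's end (tip up to 7 mm too high or low): feel for the tip. Stiff; 150 g, balance 20 mm ahead.
- rest_mid (a point): Fixed silver rest of the hook: point midway between the tops of its two cross bars, 40 mm above the work surface. Bars (7 mm thick, along y) at x -40 and +40 mm; horns at y -22 and +22 mm rise 18 mm above the bars, 36 mm clear between them. The hook lies on both bars, pointing along about +x, handle centre 12 mm above this point (within 10 mm sideways), bent end hanging free.
- lavender_mid (a point): Centre of the lavender porcelain thimble, 25 mm high, 19 mm wide, standing on the shelf plate to one side. Leave alone.
- gilt_mid (a point): Centre of the gilt brass thimble, 25 mm high, 19 mm wide, standing on the shelf plate to one side. Leave alone.
- egg_mid (a point): Centre of the black onyx egg on its gilt foot, 51 mm high, 35 mm wide, on the roof of the case. Leave alone.
- bird_mid (a point): Centre of the frosted crystal bird, 51 mm high, about 70 mm long, on the roof of the case. Leave alone.
- cab_door0_handle (a point): Cut glass knob of the mahogany cabinet's door, which stands ajar. Leave alone.
Not all that is in view belongs to the job. Leave any pink, purple or red look-alike of the part that bears rod_grip alone.

How it is judged:
By the outcome, as a careful person would: the job done as asked, in the order asked, and still so for the second after the job is handed in, with the robot touching nothing.
It also fails if it takes over 72 s, if anything falls off the work surface, if the arm or the gripper's body presses on something with over 40 N, if the wrist force passes 120 N, or if a joint passes its speed limit or range.

ROBOT

A 6-joint arm with a two-finger parallel gripper is mounted at the origin on the work surface. World frame = base frame: x ahead of the robot, y to its left, z up, the work surface at z = 0. Lengths are in mm, angles in rad, forces in N, time in s.
With the tool pointing down it reaches from about 300 to 775 mm from the base axis. Payload 14.6 kg.
Tool frame: the origin (TCP) lies between the finger pads; the fingertips stand 25 mm ahead of it and the grasp point (between the pads) lies 6 mm ahead of it; y points along the fingers, x is the direction in which the jaws open and shut, and the axes are right-handed (so a half turn about y gives the same grasp; the last joint's range is limited). The gripper opens to 94 mm and grips with 3 to 60 N. Pads are 16 mm wide; open, the fingers measure 119 mm over their backs; the gripper's body (75 mm by 177 mm) begins 78 mm behind the grasp point.
Start: joints at [1.161, 0.3, 1.521, -0, 1.321, -0.067], TCP at [184.866, 517.99, 230.446] pointing down, gripper open.
Joint ranges: [-3.03, 3.03], [-0.79, 2.21], [0.23, 2.52], [-1.04, 4.18], [0, 3.07], [-2.55, 2.55]. Speed limits (rad/s): [2.22, 2.22, 2.57, 3.14, 3.14, 3.14].

INTERFACE

Orientations are given as [roll, pitch, yaw] about the fixed x, y, z axes, in that order (R = Rz(yaw) Ry(pitch) Rx(roll)).
In Python, from cell import manip gives the robot as it stands.
- The arm moves only by the tool play_rows, never from a script. Its argument "moves" is a list of rows, each an object of numbers: "dx", "dy", "dz": the shift along the tool's x, y, z in m; "ax", "ay", "az": the turn, a rotation vector about the tool's x, y, z in rad; "jaw": the gripper command: -1 is shut, 1 is fully open, values between are in proportion. A call has 1 to 20 rows; each row is the pose to reach, as a shift and turn from the pose commanded when the call began, along the tool's axes at that moment; what a row does not reach only later rows make up. A row lasts 1/10 s, in which the tool goes at most 50 mm and 8.59 degrees, less where a joint would pass 70% of its speed; a pose out of reach is approached as far as the arm can. A call with a gripper value outside its range is refused whole. The fingers move at their own pace and stop on an object; "newtons" is the grip in N (left out, the last holds). Time passes only in rows, so rows that repeat a pose let the fingers close. It gives the time, the measured TCP pose, the force and the opening at its end, in the units of the state.
- manip.read_state(): the state, without advancing time (a new reading comes with each control period).
- manip.camera(name): name is "scene" or "side" or "wrist"; returns the picture (400x640x3 uint8, red, green, blue); there is no depth.
- manip.camera_params(name): a dict with "K" (3x3 intrinsics, pixels), "rvec" (rotation vector, rad) and "tvec" (3), from world to camera coordinates, as OpenCV has them. Camera axes: x right, y down, z forward; pixel columns grow to the right and rows downward; lengths in mm; the calibration is good to about 2 mm. The wrist camera is an equidistant fisheye: a pixel r from the principal point sees the ray r / f radians off the axis. A picture is of the moment at which its call begins: read the wrist's pose just before it. camera_params takes no time and is no camera call; for the wrist camera it gives the pose at the moment of the call.
- manip.sign_off(): hands the job in, once; it reports no verdict.
The state is a dict: "clock": time; "joints": joint angles; "qd": joint speeds; "effort": joint torques, N m; "eef_pos": TCP position; "eef_rot": TCP orientation; "wrist_force": force on the tool from outside, world axes, zero at the start; "moment": the same for the moment, N m; "finger_gap": finger opening in mm.
Only numpy, scipy, OpenCV 4.12 (cv2) and the standard library are available. Lean on these libraries where they do the work, as an engineer would, in place of code of your own. Each camera call takes 0.05 s, during which the arm holds its last target. There are 200 camera calls.

## Working session

There is one attempt and no reset: what is moved stays moved. The work goes in short steps, Python scripts to look and compute and a tool call to move; the robot and the scene stay as the last step left them, time stands still between calls to the robot, and variables do not carry over. Pictures are saved under pics/ and viewed, about 8 in all and at most 12, crops included, and the job is handed in when it is done.

Besides the shell and the picture viewer there is one more tool, called after "Request:" in YAML: its name, and indented under it one key for each argument. play_rows: Moves the arm, as the interface text tells. Its arguments: {"type":"object","properties":{"moves":{"type":"array","items":{"type":"object","properties":{"dx":{"type":"number"},"dy":{"type":"number"},"dz":{"type":"number"},"ax":{"type":"number"},"ay":{"type":"number"},"az":{"type":"number"},"jaw":{"type":"number"}}}},"newtons":{"type":"number"}},"required":["moves"]}

```bash
ls; mkdir -p pics; python3 - <<'E'
from cell import manip
import cv2
s=manip.read_state();print(s)
for n in("scene","side","wrist"):
    p=manip.camera_params(n);print(n,p)
    im=manip.camera(n);cv2.imwrite(f"pics/{n}0.png",im[:,:,::-1])
E
```

```text
pics
{'clock': 0.0, 'joints': array([ 1.16138989e+00,  3.00481663e-01,  1.52156236e+00,  3.32292571e-06,
        1.32068933e+00, -6.65809893e-02]), 'qd': array([ 0.00127483, -0.0001357 ,  0.00072496, -0.00060311,  0.00244767,
       -0.0008056 ]), 'effort': array([-6.49171470e-04, -5.31811881e+01, -3.52725291e+01,  7.07206596e-02,
        2.44758086e-02, -1.27267426e-04]), 'eef_pos': array([184.78497469, 517.79153459, 229.88843696]), 'eef_rot': array([-1.57071722e+00,  1.13795541e-03,  1.22797010e+00]), 'wrist_force': array([-0.21419569, -0.32163226,  0.01404307]), 'moment': array([ 0.02872278, -0.01438546, -0.01556621]), 'finger_gap': 93.75878511826427}
scene {'K': array([[420.5166674 ,   0.        , 313.71096408],
       [  0.        , 420.5166674 , 192.29400771],
       [  0.        ,   0.        ,   1.        ]]), 'rvec': array([ 1.30216865,  2.03187898, -1.08642069]), 'tvec': array([ 183.29053265, -170.41939843, 1693.33536375])}
side {'K': array([[412.12709916,   0.        , 324.2286505 ],
       [  0.        , 412.12709916, 204.43911314],
       [  0.        ,   0.        ,   1.        ]]), 'rvec': array([ 1.95780947, -0.71232516,  0.40982025]), 'tvec': array([-396.90654261,  325.88044508, 1205.67370581])}
wrist {'K': array([[309.70691629,   0.        , 319.20157495],
       [  0.        , 309.70691629, 201.07051917],
       [  0.        ,   0.        ,   1.        ]]), 'rvec': array([-2.3996424 , -1.69172375, -0.20503408]), 'tvec': array([-548.67945335,  -25.14239438,  390.12600779])}
```

View pics/scene0.png

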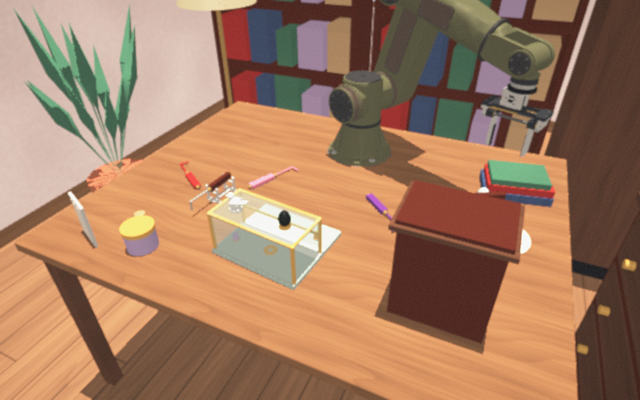

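View pics/side0.png

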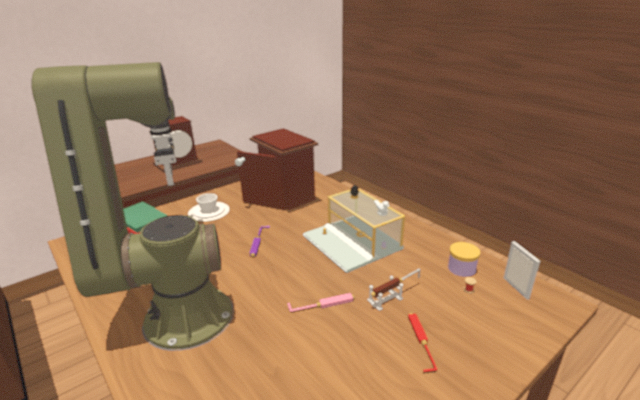

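View pics/wrist0.png

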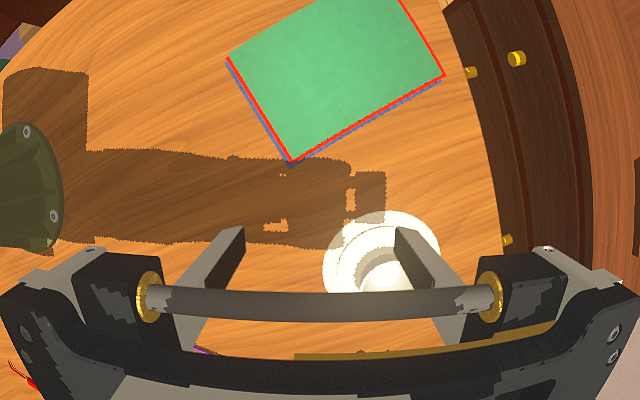

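```bash
cat > h.py <<'E'
import numpy as np, cv2
from scipy.spatial.transform import Rotation as Ro
def ray(P,uv,fish=False):
    K=P['K'];d=np.array([(uv[0]-K[0,2])/K[0,0],(uv[1]-K[1,2])/K[1,1],1.])
    if fish:
        r=np.hypot(*d[:2]);d=np.array([*(d[:2]/max(r,1e-9)*np.sin(r)),np.cos(r)])
    R=cv2.Rodrigues(np.array(P['rvec']))[0]
    return -R.T@np.array(P['tvec']), R.T@(d/np.linalg.norm(d))
def onz(P,uv,z,fish=False):
    o,d=ray(P,uv,fish);return o+d*(z-o[2])/d[2]
def tri(r1,r2):
    A=np.array([r1[1],-r2[1]]).T;t=np.linalg.lstsq(A,r2[0]-r1[0],rcond=None)[0]
    a=r1[0]+r1[1]*t[0];b=r2[0]+r2[1]*t[1];return (a+b)/2,np.linalg.norm(a-b)
def proj(P,X,fish=False):
    R=cv2.Rodrigues(np.array(P['rvec']))[0];c=R@np.array(X,float)+np.array(P['tvec']);K=P['K']
    if fish:
        r=np.arctan2(np.hypot(c[0],c[1]),c[2]);n=c[:2]/np.hypot(c[0],c[1])*r
    else:n=c[:2]/c[2]
    return np.array([K[0,0]*n[0]+K[0,2],K[1,1]*n[1]+K[1,2]])
E
python3 - <<'E'
import cv2,numpy as np
a=cv2.imread('pics/scene0.png')[165:290,180:345];b=cv2.imread('pics/side0.png')[180:310,300:430]
a=cv2.resize(a,(480,364),interpolation=2);a=cv2.resize(cv2.imread('pics/scene0.png')[165:290,180:345],(0,0),fx=2.42,fy=4.8)
A=cv2.imread('pics/scene0.png')[165:285,185:345];B=cv2.imread('pics/side0.png')[180:310,300:430]
A=cv2.resize(A,None,fx=2.5,fy=2.5,interpolation=cv2.INTER_CUBIC);B=cv2.resize(B,None,fx=3,fy=3,interpolation=cv2.INTER_CUBIC)
o=np.zeros((400,800,3),np.uint8);o[:300,:400]=A;o[:390,405:795]=B;cv2.imwrite('pics/crop1.png',o)
E
```

```text
(no output)
```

View pics/crop1.png

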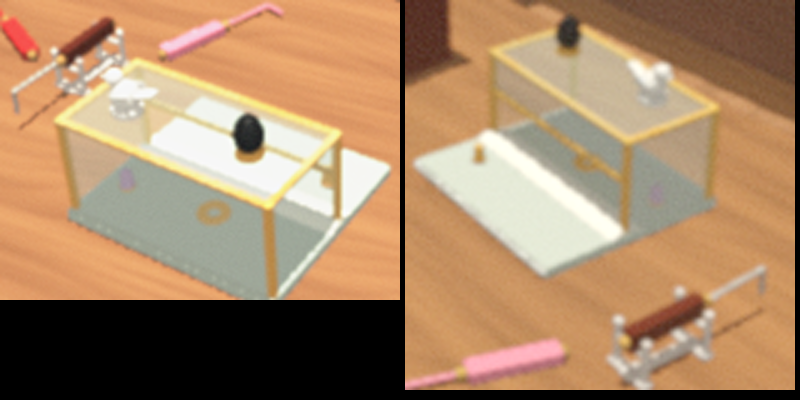

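```bash
python3 - <<'E'
from cell import manip
from h import *
S=manip.camera_params('scene');D=manip.camera_params('side')
f=lambda c:(185+c[0]/2.5-.3,165+c[1]/2.5-.3); g=lambda c:(300+(c[0]-405)/3-.3,180+c[1]/3-.3)
for n,a,b in [('FR',(140,62),(628,138)),('BR',(60,122),(716,106)),('BL',(270,205),(578,25)),('FL',(340,133),(491,50)),
 ('pFL',(390,170),(415,163)),('pBR',(70,215),(714,207)),('ring',(213,212),(587,161)),('hrear',(115,25),(627,340)),('hfront',(62,55),(705,298)),('bend',(14,92),(762,268)),('tip',(16,110),(763,290)),('gilt',(327,178),(479,153)),('lav',(127,177),(656,193))]:
    X,e=tri(ray(S,f(a)),ray(D,g(b)));print(n,X.round(1),e.round(1), onz(S,f(a),15).round(0), onz(D,g(b),15).round(0))
for n,b in [('pFR',(545,272)),('pBL',None)]:
    if b:print(n,onz(D,g(b),15).round(1))
print(onz(S,f((275,298)),10))
E
```

```text
FR [ 605.4 -151.5  138.8] 3.0 [ 454. -266.   15.] [759. -11.  15.]
BR [ 736.  -166.8  137.6] 1.6 [ 611. -283.   15.] [910. -29.  15.]
BL [764.4  99.  137.9] 7.2 [641.  33.  15.] [944. 279.  15.]
FL [631.9 115.8 137.9] 1.7 [487.  50.  15.] [788. 302.  15.]
pFL [518.2 130.9   7.3] 1.9 [528. 134.  15.] [511. 122.  15.]
pBR [ 737.1 -177.     1.5] 0.2 [ 748. -166.   15.] [ 721. -190.   15.]
ring [678.  -19.2  16.2] 2.5 [678. -21.  15.] [679. -17.  15.]
hrear [ 436.5 -317.8   50.9] 7.2 [ 387. -353.   15.] [ 470. -292.   15.]
hfront [ 536.2 -330.6   58.6] 5.3 [ 483. -375.   15.] [ 582. -298.   15.]
bend [ 624.5 -335.5   55.6] 0.3 [ 582. -379.   15.] [ 670. -303.   15.]
tip [ 625.9 -338.2   27.6] 0.9 [ 613. -351.   15.] [ 640. -329.   15.]
gilt [579.5  76.4  23.2] 1.6 [571.  72.  15.] [588.  88.  15.]
lav [ 677.6 -135.6   26.7] 0.6 [ 666. -144.   15.] [ 691. -124.   15.]
pFR [ 483.5 -153.    15. ]
[761.09136885 100.7274247   10.        ]
```

```bash
python3 - <<'E'
from cell import manip
from h import *
S=manip.camera_params('scene');D=manip.camera_params('side')
print(tri(ray(S,(484,191)),ray(D,(239,160))), tri(ray(S,(393,217)),ray(D,(284,152))))
print(manip.read_state()['clock'])
# shift to target in tool axes
s=manip.read_state();R=Ro.from_euler('xyz',s['eef_rot']);print(R.as_matrix().round(3));print(R.inv().apply(np.array([487,-324,190])-s['eef_pos']))
print(R.inv().apply(np.array([187,300,300])-s['eef_pos']))
E
```

```text
(array([464.33835664, 487.16754885, 220.5142537 ]), np.float64(2.6876853290474494)) (array([625.0265853 , 333.31437515, 234.50141471]), np.float64(78.59727797951662))
0.15
[[ 0.336 -0.    -0.942]
 [ 0.942 -0.001  0.336]
 [-0.001 -1.     0.   ]]
[-691.27184157   40.59498694 -567.55476168]
[-204.49335741  -69.77830578  -75.27390321]
```

Request:
play_rows:
  moves:
    - {"dx": -0.05,"dz": -0.04,"jaw": 1}
    - {"dx": -0.09,"dz": -0.07,"jaw": 1}
    - {"dx": -0.13,"dz": -0.105,"jaw": 1}
    - {"dx": -0.17,"dz": -0.14,"jaw": 1}
    - {"dx": -0.21,"dz": -0.17,"jaw": 1}
    - {"dx": -0.25,"dz": -0.205,"jaw": 1}
    - {"dx": -0.29,"dz": -0.24,"jaw": 1}
    - {"dx": -0.33,"dz": -0.27,"jaw": 1}
    - {"dx": -0.37,"dz": -0.305,"ay": -0.05,"jaw": 1}
    - {"dx": -0.41,"dz": -0.34,"ay": -0.1,"jaw": 1}
    - {"dx": -0.45,"dz": -0.37,"ay": -0.15,"jaw": 1}
    - {"dx": -0.49,"dz": -0.4,"ay": -0.2,"jaw": 1}
    - {"dx": -0.53,"dz": -0.435,"ay": -0.235,"jaw": 1}
    - {"dx": -0.57,"dz": -0.468,"ay": -0.235,"jaw": 1}
    - {"dx": -0.61,"dz": -0.5,"ay": -0.235,"jaw": 1}
    - {"dx": -0.65,"dz": -0.535,"ay": -0.235,"jaw": 1}
    - {"dx": -0.691,"dz": -0.5675,"ay": -0.235,"jaw": 1}
    - {"dx": -0.691,"dz": -0.5675,"ay": -0.235,"jaw": 1}
    - {"dx": -0.691,"dz": -0.5675,"dy": 0.04,"ay": -0.235,"jaw": 1}
    - {"dx": -0.691,"dz": -0.5675,"dy": 0.04,"ay": -0.235,"jaw": 1}

```text
$.moves[0]: bad value
```

```bash
python3 - <<'E'
from cell import manip
import cv2
s=manip.read_state();print(s['clock'],s['eef_pos'],s['eef_rot'])
import json
p=manip.camera_params('wrist');json.dump({k:v.tolist() for k,v in p.items()},open('w1.json','w'))
im=manip.camera('wrist');cv2.imwrite('pics/w1.png',im[:,:,::-1])
E
```

```text
0.15 [184.81311328 517.84413411 230.05819241] [-1.57074522e+00  8.18473630e-04  1.22802150e+00]
```

View pics/w1.png

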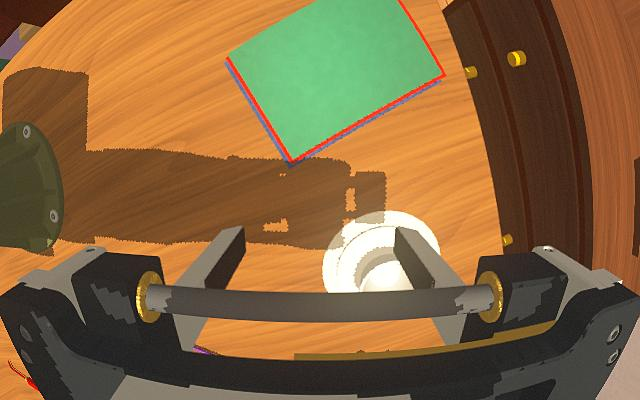

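Request:
play_rows:
  moves:
    - {"dx": -0.04,"dy": 0,"dz": -0.03,"ax": 0,"ay": 0,"az": 0,"jaw": 1}

```text
clock: 0.3
eef_pos: [199.0, 471.8, 229.2]
eef_rot: [-1.57, 0.001, 1.231]
wrist_force: [1.1, -0.4, 0.5]
finger_gap: 94.1
```

Request:
play_rows:
  moves:
    - {"dx": -0.035,"dz": -0.03,"jaw": 1}
    - {"dx": -0.07,"dz": -0.06,"jaw": 1}
    - {"dx": -0.11,"dz": -0.09,"jaw": 1}
    - {"dx": -0.15,"dz": -0.12,"jaw": 1}
    - {"dx": -0.19,"dz": -0.15,"jaw": 1}
    - {"dx": -0.23,"dz": -0.18,"jaw": 1}
    - {"dx": -0.27,"dz": -0.21,"jaw": 1}
    - {"dx": -0.31,"dz": -0.24,"jaw": 1}
    - {"dx": -0.35,"dz": -0.27,"ay": -0.05,"jaw": 1}
    - {"dx": -0.385,"dz": -0.3,"ay": -0.1,"jaw": 1}
    - {"dx": -0.42,"dz": -0.335,"ay": -0.15,"jaw": 1}
    - {"dx": -0.455,"dz": -0.37,"ay": -0.2,"jaw": 1}
    - {"dx": -0.49,"dz": -0.4,"ay": -0.235,"jaw": 1}
    - {"dx": -0.525,"dz": -0.435,"ay": -0.235,"jaw": 1}
    - {"dx": -0.56,"dz": -0.465,"ay": -0.235,"jaw": 1}
    - {"dx": -0.595,"dz": -0.495,"ay": -0.235,"jaw": 1}
    - {"dx": -0.63,"dz": -0.525,"ay": -0.235,"jaw": 1}
    - {"dx": -0.651,"dz": -0.5375,"dy": 0.02,"ay": -0.235,"jaw": 1}
    - {"dx": -0.651,"dz": -0.5375,"dy": 0.04,"ay": -0.235,"jaw": 1}
    - {"dx": -0.651,"dz": -0.5375,"dy": 0.04,"ay": -0.235,"jaw": 1}

```text
$.moves[0]: bad value
```

Request:
play_rows:
  moves:
    - {"dx": -0.09,"dy": 0,"dz": -0.075,"ax": 0,"ay": 0,"az": 0,"jaw": 1}
    - {"dx": -0.19,"dy": 0,"dz": -0.155,"ax": 0,"ay": 0,"az": 0,"jaw": 1}
    - {"dx": -0.27,"dy": 0,"dz": -0.22,"ax": 0,"ay": 0,"az": 0,"jaw": 1}
    - {"dx": -0.27,"dy": 0,"dz": -0.22,"ax": 0,"ay": 0,"az": 0,"jaw": 1}
    - {"dx": -0.31,"dy": 0,"dz": -0.255,"ax": 0,"ay": 0,"az": 0,"jaw": 1}
    - {"dx": -0.35,"dy": 0,"dz": -0.29,"ax": 0,"ay": -0.05,"az": 0,"jaw": 1}
    - {"dx": -0.39,"dy": 0,"dz": -0.32,"ax": 0,"ay": -0.1,"az": 0,"jaw": 1}
    - {"dx": -0.43,"dy": 0,"dz": -0.355,"ax": 0,"ay": -0.15,"az": 0,"jaw": 1}
    - {"dx": -0.47,"dy": 0,"dz": -0.39,"ax": 0,"ay": -0.2,"az": 0,"jaw": 1}
    - {"dx": -0.51,"dy": 0,"dz": -0.42,"ax": 0,"ay": -0.235,"az": 0,"jaw": 1}
    - {"dx": -0.55,"dy": 0,"dz": -0.455,"ax": 0,"ay": -0.235,"az": 0,"jaw": 1}
    - {"dx": -0.59,"dy": 0,"dz": -0.49,"ax": 0,"ay": -0.235,"az": 0,"jaw": 1}
    - {"dx": -0.63,"dy": 0,"dz": -0.52,"ax": 0,"ay": -0.235,"az": 0,"jaw": 1}
    - {"dx": -0.651,"dy": 0.02,"dz": -0.5375,"ax": 0,"ay": -0.235,"az": 0,"jaw": 1}
    - {"dx": -0.651,"dy": 0.04,"dz": -0.5375,"ax": 0,"ay": -0.235,"az": 0,"jaw": 1}
    - {"dx": -0.651,"dy": 0.04,"dz": -0.5375,"ax": 0,"ay": -0.235,"az": 0,"jaw": 1}
    - {"dx": -0.651,"dy": 0.04,"dz": -0.5375,"ax": 0,"ay": -0.235,"az": 0,"jaw": 1}
    - {"dx": -0.651,"dy": 0.04,"dz": -0.5375,"ax": 0,"ay": -0.235,"az": 0,"jaw": 1}
    - {"dx": -0.651,"dy": 0.04,"dz": -0.5375,"ax": 0,"ay": -0.235,"az": 0,"jaw": 1}

```text
clock: 2.2
eef_pos: [486.7, -323.8, 189.4]
eef_rot: [-1.569, -0.001, 1.462]
wrist_force: [-1.2, 0.6, -0.2]
finger_gap: 94.1
```

```bash
python3 - <<'E'
from cell import manip
import cv2
s=manip.read_state();print(s['clock'],s['eef_pos'],s['eef_rot'],s['wrist_force'],s['joints'])
import json
p=manip.camera_params('wrist');json.dump({k:v.tolist() for k,v in p.items()},open('w1.json','w'))
im=manip.camera('wrist');cv2.imwrite('pics/w1.png',im[:,:,::-1])
E
```

```text
2.2 [ 486.74618216 -323.84110609  189.38280813] [-1.56913921e+00 -1.06488348e-03  1.46184334e+00] [-1.1544463   0.58773585 -0.18111557] [-6.49738091e-01  4.12354903e-01  1.46689940e+00  6.27532730e-05
  1.26430721e+00 -2.11160131e+00]
```

View pics/w1.png

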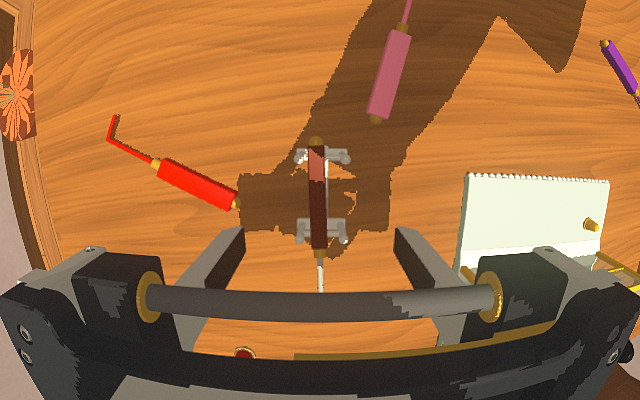

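```bash
python3 - <<'E'
import json
from h import *
P={k:np.array(v) for k,v in json.load(open('w1.json')).items()}
im=cv2.imread('pics/w1.png')
for n,uv,z in [('rear',(316.5,139),60),('front',(319.5,252),60),('mid200',(317,200),64),('mid150',(316,150),64),('mid240',(319,240),64),('pR',(466,174),15),('pL',(608,181),15),('pRside',(457,262),15),('gilt base',(590,229),27),('barrear',(322,156),40),('barfront',(322,226),40)]:
    print(n,onz(P,uv,z,True).round(1))
hsv=cv2.cvtColor(im,cv2.COLOR_BGR2HSV)
for r in range(150,246,12): print(r,im[r,300:336].tolist()[::3] if r in(200,) else '', np.where((im[r,300:336,2].astype(int)-im[r,300:336,0]<75)&(im[r,300:336,2]<150))[0]+300)
E
```

```text
rear [ 429.  -320.7   60. ]
front [ 538.9 -330.    60. ]
mid200 [ 484.9 -326.5   64. ]
mid150 [ 438.7 -322.2   64. ]
mid240 [ 524.6 -328.9   64. ]
pR [ 484.5 -152.9   15. ]
pL [515.1 122.9  15. ]
pRside [ 595.3 -162.4   15. ]
gilt base [582.   72.1  27. ]
barrear [ 447.  -317.5   40. ]
barfront [ 518.7 -325.1   40. ]
150  [313 314 315 316 317 318 319 320 321 322 323 324 325]
162  []
174  [307 308 324]
186  [307 308 309 310 311 312 313 314 315 316 317 318 319 320 321 322 323 324
 325 327 328 329 330 331 332 333 334 335]
198  [300 301 303 305 306 307 308 309 310 311 312 313 314 315 316 317 318 319
 320 321 322 323 324 325 326 327 328 330 331 332 334]
210  [302 303 306 307 308 309 310 311 312 313 314 315 316 317 318 319 320 321
 322 323 324 325 326 327 328]
222  [300 301 302 303 304 310 311 312 313 314 315 316 317 318 319 320 321 322
 323 324 325 326]
234  [300 301 302 303 310 311 312 313 314 315 316 317 318 319 320 321 322 323
 324 325 326 327]
```

Request:
play_rows:
  moves:
    - {"dx": -0.002,"dy": 0.05,"dz": 0,"ax": 0,"ay": -0.02,"az": 0,"jaw": 1}
    - {"dx": -0.002,"dy": 0.09,"dz": 0,"ax": 0,"ay": -0.02,"az": 0,"jaw": 1}
    - {"dx": -0.002,"dy": 0.12,"dz": 0,"ax": 0,"ay": -0.02,"az": 0,"jaw": 0}
    - {"dx": -0.002,"dy": 0.131,"dz": 0,"ax": 0,"ay": -0.02,"az": 0,"jaw": -0.2}
    - {"dx": -0.002,"dy": 0.131,"dz": 0,"ax": 0,"ay": -0.02,"az": 0,"jaw": -0.4}
    - {"dx": -0.002,"dy": 0.131,"dz": 0,"ax": 0,"ay": -0.02,"az": 0,"jaw": -0.5}
    - {"dx": -0.002,"dy": 0.131,"dz": 0,"ax": 0,"ay": -0.02,"az": 0,"jaw": -1}
    - {"dx": -0.002,"dy": 0.131,"dz": 0,"ax": 0,"ay": -0.02,"az": 0,"jaw": -1}
    - {"dx": -0.002,"dy": 0.131,"dz": 0,"ax": 0,"ay": -0.02,"az": 0,"jaw": -1}
    - {"dx": -0.002,"dy": 0.131,"dz": 0,"ax": 0,"ay": -0.02,"az": 0,"jaw": -1}
  newtons: 35

```text
clock: 3.25
eef_pos: [487.0, -325.6, 59.8]
eef_rot: [-1.571, 0.0, 1.483]
wrist_force: [0.1, -0.1, -0.5]
finger_gap: 33.4
```

```bash
python3 - <<'E'
from cell import manip
s=manip.read_state();print({k:s[k] for k in('clock','eef_pos','eef_rot','wrist_force','moment','finger_gap')})
E
```

```text
{'clock': 3.25, 'eef_pos': array([ 486.96338713, -325.63570847,   59.81888858]), 'eef_rot': array([-1.57123927e+00,  3.06824759e-04,  1.48296714e+00]), 'wrist_force': array([ 0.14215796, -0.08425157, -0.4993892 ]), 'moment': array([ 0.04295048, -0.05270723,  0.02626855]), 'finger_gap': 33.43584751644599}
```

Request:
play_rows:
  moves:
    - {"dx": 0,"dy": 0,"dz": 0,"ax": 0,"ay": 0,"az": 0,"jaw": -1}
    - {"dx": 0,"dy": 0,"dz": 0,"ax": 0,"ay": 0,"az": 0,"jaw": -1}
    - {"dx": 0,"dy": 0,"dz": 0,"ax": 0,"ay": 0,"az": 0,"jaw": -1}
    - {"dx": 0,"dy": 0,"dz": 0,"ax": 0,"ay": 0,"az": 0,"jaw": -1}
    - {"dx": 0,"dy": 0,"dz": 0,"ax": 0,"ay": 0,"az": 0,"jaw": -1}

```text
clock: 3.75
eef_pos: [486.9, -325.6, 59.5]
eef_rot: [-1.571, 0.0, 1.483]
wrist_force: [0.5, 0.3, 0.4]
finger_gap: 15.6
```

Request:
play_rows:
  moves:
    - {"dx": 0,"dy": -0.02,"dz": 0,"ax": 0,"ay": 0,"az": 0,"jaw": -1}
    - {"dx": 0,"dy": -0.05,"dz": 0,"ax": 0,"ay": 0,"az": 0,"jaw": -1}
    - {"dx": 0,"dy": -0.08,"dz": 0,"ax": 0,"ay": 0,"az": 0,"jaw": -1}
    - {"dx": 0,"dy": -0.08,"dz": 0,"ax": 0,"ay": 0,"az": 0,"jaw": -1}
    - {"dx": 0,"dy": -0.08,"dz": 0,"ax": 0,"ay": 0,"az": 0,"jaw": -1}
    - {"dx": 0,"dy": -0.08,"dz": 0,"ax": 0,"ay": 0,"az": 0,"jaw": -1}

```text
clock: 4.35
eef_pos: [486.4, -325.2, 138.0]
eef_rot: [-1.569, -0.001, 1.483]
wrist_force: [0.5, -0.2, -2.6]
finger_gap: 15.5
```

```bash
python3 - <<'E'
from cell import manip
import cv2
s=manip.read_state();print({k:s[k] for k in('clock','eef_pos','eef_rot','wrist_force','moment','finger_gap')})
a=manip.camera('side')[:,:,::-1];b=manip.camera('scene')[:,:,::-1]
cv2.imwrite('pics/s2.png',a);cv2.imwrite('pics/c2.png',b)
E
```

```text
{'clock': 4.35, 'eef_pos': array([ 486.35773256, -325.16651237,  137.97203786]), 'eef_rot': array([-1.56887967e+00, -1.21385620e-03,  1.48298268e+00]), 'wrist_force': array([ 0.53939487, -0.17318444, -2.6388424 ]), 'moment': array([ 0.01174255,  0.00955401, -0.03567195]), 'finger_gap': 15.467262825502527}
```

Request:
play_rows:
  moves:
    - {"dx": -0.004,"dy": 0,"dz": 0.03,"ax": 0,"ay": 0.022,"az": 0,"jaw": -1}
    - {"dx": 0.02,"dy": 0,"dz": 0.063,"ax": 0,"ay": 0.022,"az": 0,"jaw": -1}
    - {"dx": 0.06,"dy": 0,"dz": 0.075,"ax": 0,"ay": 0.022,"az": 0,"jaw": -1}
    - {"dx": 0.105,"dy": 0,"dz": 0.08,"ax": 0,"ay": 0.022,"az": 0,"jaw": -1}
    - {"dx": 0.15,"dy": 0,"dz": 0.085,"ax": 0,"ay": 0.022,"az": 0,"jaw": -1}
    - {"dx": 0.195,"dy": 0,"dz": 0.09,"ax": 0,"ay": 0.022,"az": 0,"jaw": -1}
    - {"dx": 0.24,"dy": 0,"dz": 0.093,"ax": 0,"ay": 0.022,"az": 0,"jaw": -1}
    - {"dx": 0.28,"dy": 0,"dz": 0.093,"ax": 0,"ay": 0.022,"az": 0,"jaw": -1}
    - {"dx": 0.31,"dy": 0.02,"dz": 0.093,"ax": 0,"ay": 0.022,"az": 0,"jaw": -1}
    - {"dx": 0.3275,"dy": 0.04,"dz": 0.093,"ax": 0,"ay": 0.022,"az": 0,"jaw": -1}
    - {"dx": 0.3275,"dy": 0.051,"dz": 0.093,"ax": 0,"ay": 0.022,"az": 0,"jaw": -1}
    - {"dx": 0.3275,"dy": 0.051,"dz": 0.093,"ax": 0,"ay": 0.022,"az": 0,"jaw": -1}
    - {"dx": 0.3275,"dy": 0.051,"dz": 0.093,"ax": 0,"ay": 0.022,"az": 0,"jaw": -1}
    - {"dx": 0.3275,"dy": 0.051,"dz": 0.093,"ax": 0,"ay": 0.022,"az": 0,"jaw": -1}

```text
clock: 5.85
eef_pos: [423.3, 8.1, 89.1]
eef_rot: [-1.572, 0.0, 1.46]
wrist_force: [0.3, 0.3, -1.9]
finger_gap: 15.5
```

```bash
cat > snap.py <<'E'
from cell import manip
import cv2,sys,json
import numpy as np
n=sys.argv[1]
s=manip.read_state();print({k:np.round(s[k],3) for k in('clock','eef_pos','eef_rot','wrist_force','moment','finger_gap')})
p=manip.camera_params('wrist');json.dump({k:v.tolist() for k,v in p.items()},open(n+'.json','w'))
I={c:manip.camera(c)[:,:,::-1].copy() for c in('scene','side','wrist')}
for c in I: cv2.imwrite(f'pics/{n}_{c}.png',I[c])
o=np.zeros((600,800,3),np.uint8)
A=cv2.resize(I['scene'][185:285,200:345],None,fx=2.75,fy=2.75,interpolation=cv2.INTER_CUBIC);o[:A.shape[0],:A.shape[1]]=A
B=cv2.resize(I['side'][180:280,295:413],None,fx=3.3,fy=3.3,interpolation=cv2.INTER_CUBIC);o[:B.shape[0],405:405+B.shape[1]]=B
W=cv2.resize(I['wrist'][140:400,120:520],None,fx=1,fy=1);o[340:,:400]=W
cv2.imwrite(f'pics/{n}.png',o)
E
python3 snap.py a3
```

```text
{'clock': np.float64(5.85), 'eef_pos': array([423.339,   8.058,  89.105]), 'eef_rot': array([-1.572,  0.   ,  1.46 ]), 'wrist_force': array([ 0.296,  0.317, -1.942]), 'moment': array([-0.002,  0.014, -0.029]), 'finger_gap': np.float64(15.541)}
```

View pics/a3.png

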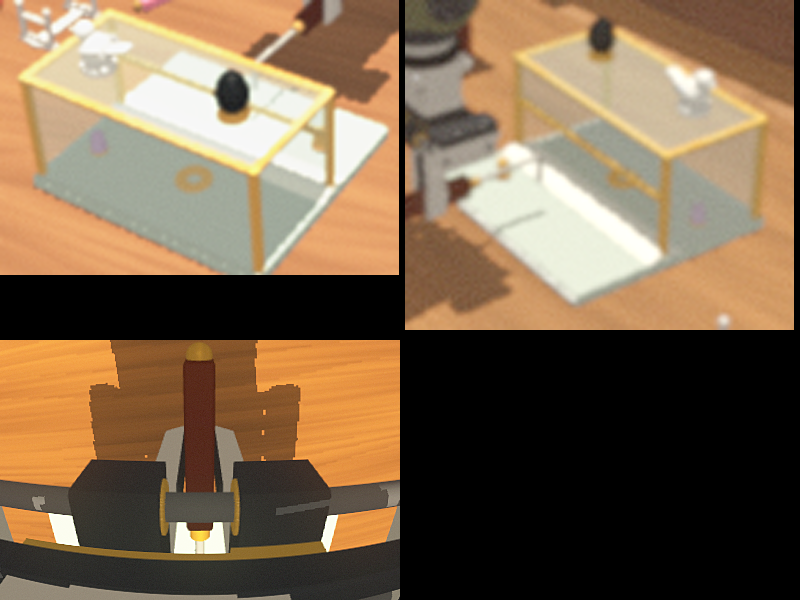

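Request:
play_rows:
  moves:
    - {"dx": 0,"dy": 0.01,"dz": 0,"ax": 0,"ay": 0,"az": 0,"jaw": -1}
    - {"dx": 0,"dy": 0.02,"dz": 0,"ax": 0,"ay": 0,"az": 0,"jaw": -1}
    - {"dx": 0,"dy": 0.022,"dz": 0,"ax": 0,"ay": 0,"az": 0,"jaw": -1}
    - {"dx": 0,"dy": 0.022,"dz": 0,"ax": 0,"ay": 0,"az": 0,"jaw": -1}
    - {"dx": 0,"dy": 0.022,"dz": 0,"ax": 0,"ay": 0,"az": 0,"jaw": -1}

```text
clock: 6.5
eef_pos: [423.0, 8.9, 66.4]
eef_rot: [-1.571, 0.0, 1.461]
wrist_force: [0.5, 0.4, -1.8]
finger_gap: 16.1
```

```bash
cat > r.py <<'E'
from cell import manip
import numpy as np
s=manip.read_state();print(s['clock'],s['eef_pos'].round(2),'F',s['wrist_force'].round(2),'M',s['moment'].round(3),s['eef_rot'].round(4))
E
python3 r.py; python3 - <<'E'
from cell import manip
from h import *
D=manip.camera_params('side')
for z in(40,47,54):print(z,proj(D,[559.5,-7.1,z]))
a=cv2.imread('pics/a3_scene.png');b=cv2.imread('pics/a3_side.png')
def blob(im,x0,x1,y0,y1):
    h=cv2.cvtColor(im,cv2.COLOR_BGR2HSV)[y0:y1,x0:x1];m=((h[...,0]>10)&(h[...,0]<28)&(h[...,1]>90)).astype(np.uint8)
    y,x=np.nonzero(m);print(len(x),x.min()+x0,x.max()+x0,y.min()+y0,y.max()+y0,x.mean()+x0,y.mean()+y0)
blob(a,259,284,240,261); blob(b,352,366,226,240)
E
```

```text
6.5 [422.98   8.86  66.42] F [ 0.53  0.36 -1.77] M [-0.013  0.037  0.025] [-1.5706  0.      1.461 ]
40 [334.91765991 237.84186004]
47 [334.91367377 236.20494   ]
54 [334.90967007 234.56080788]
94 264 283 240 254 272.20212765957444 247.41489361702128
66 352 365 226 236 359.22727272727275 232.1060606060606
```

Request:
play_rows:
  moves:
    - {"dx": 0,"dy": 0.0015,"dz": 0,"ax": 0,"ay": 0,"az": 0,"jaw": -1}
    - {"dx": 0,"dy": 0.003,"dz": 0,"ax": 0,"ay": 0,"az": 0,"jaw": -1}
    - {"dx": 0,"dy": 0.003,"dz": 0,"ax": 0,"ay": 0,"az": 0,"jaw": -1}

```text
clock: 6.8
eef_pos: [422.9, 8.9, 63.4]
eef_rot: [-1.571, 0.0, 1.461]
wrist_force: [-0.0, 0.6, -1.3]
finger_gap: 15.4
```

```bash
python3 r.py
```

```text
6.8 [422.89   8.85  63.36] F [-0.05  0.65 -1.32] M [ 0.022  0.037 -0.025] [-1.5707  0.      1.461 ]
```

Request:
play_rows:
  moves:
    - {"dx": 0,"dy": 0.0015,"dz": 0,"ax": 0,"ay": 0,"az": 0,"jaw": -1}
    - {"dx": 0,"dy": 0.003,"dz": 0,"ax": 0,"ay": 0,"az": 0,"jaw": -1}
    - {"dx": 0,"dy": 0.003,"dz": 0,"ax": 0,"ay": 0,"az": 0,"jaw": -1}

```text
clock: 7.1
eef_pos: [422.8, 8.8, 60.3]
eef_rot: [-1.57, 0.0, 1.461]
wrist_force: [-0.0, -0.7, -1.5]
finger_gap: 15.9
```

```bash
python3 r.py
```

```text
7.1 [422.84   8.85  60.25] F [-0.04 -0.72 -1.47] M [-0.012  0.103 -0.044] [-1.5705  0.      1.461 ]
```

Request:
play_rows:
  moves:
    - {"dx": 0,"dy": 0.0015,"dz": 0,"ax": 0,"ay": 0,"az": 0,"jaw": -1}
    - {"dx": 0,"dy": 0.003,"dz": 0,"ax": 0,"ay": 0,"az": 0,"jaw": -1}
    - {"dx": 0,"dy": 0.003,"dz": 0,"ax": 0,"ay": 0,"az": 0,"jaw": -1}

```text
clock: 7.4
eef_pos: [422.9, 8.9, 57.3]
eef_rot: [-1.57, 0.0, 1.461]
wrist_force: [0.2, 0.1, -2.0]
finger_gap: 15.8
```

```bash
python3 r.py
```

```text
7.4 [422.86   8.85  57.26] F [ 0.22  0.09 -1.97] M [ 0.045  0.021 -0.001] [-1.5705  0.      1.461 ]
```

Request:
play_rows:
  moves:
    - {"dx": 0,"dy": 0.0015,"dz": 0,"ax": 0,"ay": 0,"az": 0,"jaw": -1}
    - {"dx": 0,"dy": 0.003,"dz": 0,"ax": 0,"ay": 0,"az": 0,"jaw": -1}
    - {"dx": 0,"dy": 0.003,"dz": 0,"ax": 0,"ay": 0,"az": 0,"jaw": -1}

```text
clock: 7.7
eef_pos: [422.9, 8.9, 54.2]
eef_rot: [-1.57, 0.0, 1.461]
wrist_force: [0.5, -1.2, -2.0]
finger_gap: 15.6
```

```bash
python3 r.py
```

```text
7.7 [422.85   8.86  54.25] F [ 0.47 -1.21 -2.02] M [-0.036  0.027  0.01 ] [-1.5705  0.      1.461 ]
```

Request:
play_rows:
  moves:
    - {"dx": 0,"dy": 0.001,"dz": 0,"ax": 0,"ay": 0,"az": 0,"jaw": -1}
    - {"dx": 0,"dy": 0.002,"dz": 0,"ax": 0,"ay": 0,"az": 0,"jaw": -1}
    - {"dx": 0,"dy": 0.002,"dz": 0,"ax": 0,"ay": 0,"az": 0,"jaw": -1}

```text
clock: 8.0
eef_pos: [422.9, 8.9, 52.3]
eef_rot: [-1.571, 0.0, 1.461]
wrist_force: [0.6, -0.0, -2.6]
finger_gap: 15.9
```

```bash
python3 r.py
```

```text
8.0 [422.9    8.85  52.33] F [ 0.57 -0.04 -2.6 ] M [0.057 0.075 0.032] [-1.5706  0.      1.461 ]
```

Request:
play_rows:
  moves:
    - {"dx": 0,"dy": 0.001,"dz": 0,"ax": 0,"ay": 0,"az": 0,"jaw": -1}
    - {"dx": 0,"dy": 0.002,"dz": 0,"ax": 0,"ay": 0,"az": 0,"jaw": -1}
    - {"dx": 0,"dy": 0.002,"dz": 0,"ax": 0,"ay": 0,"az": 0,"jaw": -1}

```text
clock: 8.3
eef_pos: [423.0, 8.8, 50.4]
eef_rot: [-1.571, -0.0, 1.461]
wrist_force: [-0.6, 0.5, -0.2]
finger_gap: 15.9
```

```bash
python3 r.py
```

```text
8.3 [422.98   8.84  50.4 ] F [-0.58  0.49 -0.17] M [ 0.013 -0.057  0.018] [-1.5709 -0.      1.461 ]
```

Request:
play_rows:
  moves:
    - {"dx": 0,"dy": -0.008,"dz": 0,"ax": 0,"ay": 0,"az": 0,"jaw": -1}
    - {"dx": 0,"dy": -0.012,"dz": 0,"ax": 0,"ay": 0,"az": 0,"jaw": -1}
    - {"dx": 0,"dy": -0.012,"dz": -0.02,"ax": 0,"ay": 0,"az": 0,"jaw": -1}
    - {"dx": 0,"dy": -0.012,"dz": -0.04,"ax": 0,"ay": 0,"az": 0,"jaw": -1}
    - {"dx": 0,"dy": -0.012,"dz": -0.057,"ax": 0,"ay": 0,"az": 0,"jaw": -1}
    - {"dx": 0,"dy": -0.012,"dz": -0.057,"ax": 0,"ay": 0,"az": 0,"jaw": -1}
    - {"dx": 0,"dy": -0.009,"dz": -0.057,"ax": 0,"ay": 0,"az": 0,"jaw": -1}
    - {"dx": 0,"dy": -0.008,"dz": -0.057,"ax": 0,"ay": 0,"az": 0,"jaw": -1}
    - {"dx": 0,"dy": -0.008,"dz": -0.057,"ax": 0,"ay": 0,"az": 0,"jaw": -1}

```text
clock: 9.2
eef_pos: [478.9, 2.7, 58.3]
eef_rot: [-1.57, 0.0, 1.461]
wrist_force: [-0.1, -0.3, -0.9]
finger_gap: 16.1
```

```bash
python3 snap.py a4
```

```text
{'clock': np.float64(9.2), 'eef_pos': array([478.927,   2.7  ,  58.315]), 'eef_rot': array([-1.57 ,  0.   ,  1.461]), 'wrist_force': array([-0.106, -0.277, -0.932]), 'moment': array([ 0.027, -0.001,  0.039]), 'finger_gap': np.float64(16.122)}
```

View pics/a4.png

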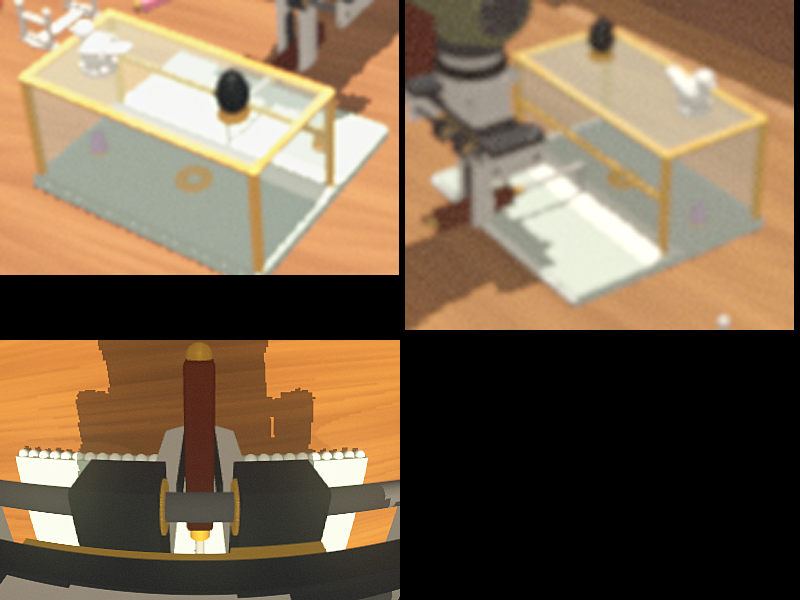

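```bash
python3 - <<'E'
from cell import manip
from h import *
S=manip.camera_params('scene');D=manip.camera_params('side')
t=[615.1,-12.4,22]
print('tip',proj(S,t),proj(D,t)); r=[678.5,-19,17]
print('ring',proj(S,r),proj(D,r))
print('tri tip(obs)',tri(ray(S,(282.5,237)),ray(D,(349,236))), onz(S,(282.5,237),22))
a=cv2.resize(cv2.imread('pics/a4_scene.png')[215:270,255:310],None,fx=7,fy=7,interpolation=cv2.INTER_CUBIC)
b=cv2.resize(cv2.imread('pics/a4_side.png')[215:265,330:380],None,fx=7.6,fy=7.6,interpolation=cv2.INTER_CUBIC)
o=np.zeros((390,790,3),np.uint8);o[:385,:385]=a;o[:380,400:780]=b;cv2.imwrite('pics/z4.png',o)
E
```

```text
tip [283.01625384 235.26537332] [347.20483547 237.2459751 ]
ring [270.28129267 249.30430732] [360.74583804 233.19066989]
tri tip(obs) (array([624.46744257, -10.2584971 ,  22.89829851]), np.float64(2.431890685386939)) [622.56193366 -10.03731487  22.        ]
```

View pics/z4.png

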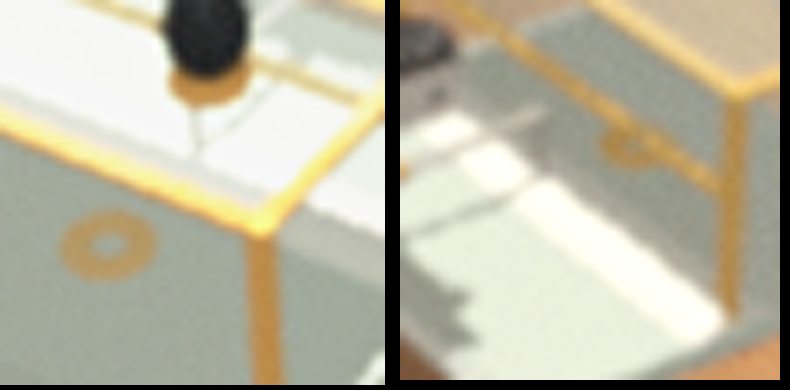

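```bash
python3 - <<'E'
from cell import manip
from h import *
S=manip.camera_params('scene');D=manip.camera_params('side')
t=tri(ray(S,(283.3,236.6)),ray(D,(349.1,235)));r=tri(ray(S,(270.4,250)),ray(D,(360.5,234.3)))
print(t,r)
print('scene plane',onz(S,(283.3,236.6),22),onz(S,(270.4,250),17),'side plane',onz(D,(349.1,235),22),onz(D,(360.5,234.3),17))
f=lambda u,v:(330+(u-400)/7.6,215+v/7.6)
# guard edge front-left.. side: guard bar line & post foot
print('post foot R',onz(D,f(727,318),15)); print('guard R',[onz(D,f(722,190),z) for z in(81,)])
g=lambda u,v:(255+u/7,215+v/7)
print('guard at scene',onz(S,g(360,98),81),onz(S,g(90,5),81))
E
```

```text
(array([625.803593  ,  -7.8165632 ,  25.86563217]), np.float64(4.483409912154665)) (array([676.97026285, -19.64840144,  12.94515649]), np.float64(0.342181472454355))
scene plane [620.03718489  -8.76969335  22.        ] [680.88503486 -17.2367266   17.        ] side plane [630.98338268  -5.47871093  22.        ] [672.30361045 -24.09106127  17.        ]
post foot R [ 605.32841221 -156.02447512   15.        ]
guard R [array([ 605.17395603, -149.26218815,   81.        ])]
guard at scene [625.59107483  70.3613289   81.        ] [616.8232275  -57.28381812  81.        ]
```

Request:
play_rows:
  moves:
    - {"dx": 0,"dy": 0.001,"dz": 0,"ax": 0,"ay": 0,"az": 0,"jaw": -1}
    - {"dx": 0,"dy": 0.0015,"dz": 0,"ax": 0,"ay": 0,"az": 0,"jaw": -1}
    - {"dx": 0,"dy": 0.0015,"dz": 0,"ax": 0,"ay": 0,"az": 0,"jaw": -1}

```text
clock: 9.65
eef_pos: [479.5, 2.6, 56.9]
eef_rot: [-1.571, 0.0, 1.461]
wrist_force: [0.3, 0.1, -2.3]
finger_gap: 15.5
```

```bash
python3 r.py
```

```text
9.65 [479.54   2.61  56.87] F [ 0.32  0.11 -2.27] M [-0.016  0.023  0.002] [-1.5706  0.      1.461 ]
```

Request:
play_rows:
  moves:
    - {"dx": 0,"dy": 0.001,"dz": 0,"ax": 0,"ay": 0,"az": 0,"jaw": -1}
    - {"dx": 0,"dy": 0.0015,"dz": 0,"ax": 0,"ay": 0,"az": 0,"jaw": -1}
    - {"dx": 0,"dy": 0.0015,"dz": 0,"ax": 0,"ay": 0,"az": 0,"jaw": -1}

```text
clock: 9.95
eef_pos: [479.6, 2.6, 55.5]
eef_rot: [-1.571, -0.0, 1.461]
wrist_force: [-0.8, 0.2, 0.2]
finger_gap: 16.0
```

```bash
python3 r.py
```

```text
9.95 [479.65   2.59  55.5 ] F [-0.77  0.19  0.2 ] M [0.01  0.002 0.053] [-1.5709 -0.      1.461 ]
```

Request:
play_rows:
  moves:
    - {"dx": 0,"dy": -0.006,"dz": 0,"ax": 0,"ay": 0,"az": 0,"jaw": -1}
    - {"dx": 0,"dy": -0.007,"dz": -0.01,"ax": 0,"ay": 0,"az": 0,"jaw": -1}
    - {"dx": 0,"dy": -0.007,"dz": -0.03,"ax": 0,"ay": 0,"az": 0,"jaw": -1}
    - {"dx": 0,"dy": -0.007,"dz": -0.05,"ax": 0,"ay": 0,"az": 0,"jaw": -1}
    - {"dx": 0,"dy": -0.007,"dz": -0.06,"ax": 0,"ay": 0,"az": 0,"jaw": -1}
    - {"dx": 0,"dy": -0.007,"dz": -0.06,"ax": 0,"ay": 0,"az": 0,"jaw": -1}
    - {"dx": 0,"dy": -0.005,"dz": -0.06,"ax": 0,"ay": 0,"az": 0,"jaw": -1}
    - {"dx": 0,"dy": -0.004,"dz": -0.06,"ax": 0,"ay": 0,"az": 0,"jaw": -1}
    - {"dx": 0,"dy": -0.004,"dz": -0.06,"ax": 0,"ay": 0,"az": 0,"jaw": -1}

```text
clock: 10.85
eef_pos: [538.7, -3.9, 59.3]
eef_rot: [-1.57, -0.0, 1.461]
wrist_force: [-0.0, -0.0, -1.7]
finger_gap: 15.8
```

```bash
python3 r.py; python3 snap.py a5 >/dev/null; python3 - <<'E'
from h import *
a=cv2.resize(cv2.imread('pics/a5_scene.png')[215:270,245:300],None,fx=7,fy=7,interpolation=cv2.INTER_CUBIC)
b=cv2.resize(cv2.imread('pics/a5_side.png')[215:255,340:380],None,fx=9.5,fy=9.5,interpolation=cv2.INTER_CUBIC)
o=np.zeros((390,790,3),np.uint8);o[:385,:385]=a;o[:380,400:780]=b;cv2.imwrite('pics/z5.png',o)
E
```

```text
10.85 [538.73  -3.89  59.3 ] F [-0.04 -0.01 -1.7 ] M [ 0.016  0.069 -0.047] [-1.5703 -0.      1.4611]
```

View pics/z5.png

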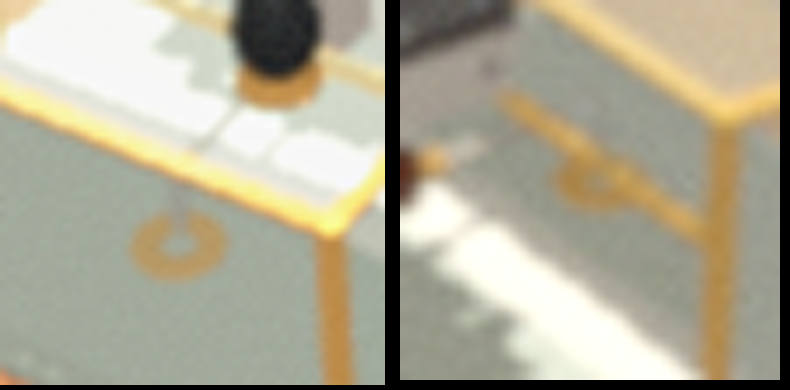

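Request:
play_rows:
  moves:
    - {"dx": 0,"dy": 0.0015,"dz": 0,"ax": 0,"ay": 0,"az": 0,"jaw": -1}
    - {"dx": 0,"dy": 0.003,"dz": 0,"ax": 0,"ay": 0,"az": 0,"jaw": -1}
    - {"dx": 0,"dy": 0.0045,"dz": 0,"ax": 0,"ay": 0,"az": 0,"jaw": -1}
    - {"dx": 0,"dy": 0.005,"dz": 0,"ax": 0,"ay": 0,"az": 0,"jaw": -1}
    - {"dx": 0,"dy": 0.005,"dz": 0,"ax": 0,"ay": 0,"az": 0,"jaw": -1}

```text
clock: 11.5
eef_pos: [539.2, -4.0, 54.3]
eef_rot: [-1.571, 0.0, 1.461]
wrist_force: [-0.3, 0.3, -2.5]
finger_gap: 15.6
```

```bash
python3 r.py
```

```text
11.5 [539.21  -3.97  54.31] F [-0.29  0.31 -2.52] M [ 0.033 -0.01   0.007] [-1.5706  0.      1.461 ]
```

Request:
play_rows:
  moves:
    - {"dx": 0,"dy": 0.001,"dz": 0,"ax": 0,"ay": 0,"az": 0,"jaw": -1}
    - {"dx": 0,"dy": 0.002,"dz": 0,"ax": 0,"ay": 0,"az": 0,"jaw": -1}
    - {"dx": 0,"dy": 0.0025,"dz": 0,"ax": 0,"ay": 0,"az": 0,"jaw": -1}
    - {"dx": 0,"dy": 0.0025,"dz": 0,"ax": 0,"ay": 0,"az": 0,"jaw": -1}

```text
clock: 11.9
eef_pos: [539.2, -4.0, 51.9]
eef_rot: [-1.571, 0.0, 1.461]
wrist_force: [0.2, -0.2, -1.6]
finger_gap: 15.7
```

```bash
python3 r.py
```

```text
11.9 [539.2   -3.95  51.86] F [ 0.17 -0.25 -1.62] M [0.032 0.011 0.006] [-1.5706  0.      1.461 ]
```

Request:
play_rows:
  moves:
    - {"dx": 0,"dy": 0,"dz": 0.0025,"ax": 0,"ay": 0,"az": 0,"jaw": -1}
    - {"dx": 0,"dy": 0,"dz": 0.005,"ax": 0,"ay": 0,"az": 0,"jaw": -1}
    - {"dx": 0,"dy": 0,"dz": 0.0075,"ax": 0,"ay": 0,"az": 0,"jaw": -1}
    - {"dx": 0,"dy": 0,"dz": 0.01,"ax": 0,"ay": 0,"az": 0,"jaw": -1}
    - {"dx": 0,"dy": 0,"dz": 0.0125,"ax": 0,"ay": 0,"az": 0,"jaw": -1}
    - {"dx": 0,"dy": 0,"dz": 0.015,"ax": 0,"ay": 0,"az": 0,"jaw": -1}
    - {"dx": 0,"dy": 0,"dz": 0.0175,"ax": 0,"ay": 0,"az": 0,"jaw": -1}
    - {"dx": 0,"dy": 0,"dz": 0.02,"ax": 0,"ay": 0,"az": 0,"jaw": -1}
    - {"dx": 0,"dy": 0,"dz": 0.02,"ax": 0,"ay": 0,"az": 0,"jaw": -1}

```text
clock: 12.8
eef_pos: [519.1, -1.8, 51.9]
eef_rot: [-1.571, 0.0, 1.461]
wrist_force: [0.2, 0.3, -1.7]
finger_gap: 15.6
```

```bash
python3 r.py; python3 snap.py a6 >/dev/null; python3 - <<'E'
import cv2,numpy as np
def blob(n,c,x0,x1,y0,y1):
    im=cv2.imread(f'pics/{n}_{c}.png');h=cv2.cvtColor(im,cv2.COLOR_BGR2HSV)[y0:y1,x0:x1];m=((h[...,0]>8)&(h[...,0]<30)&(h[...,1]>70)).astype(np.uint8)
    k,l,s,ce=cv2.connectedComponentsWithStats(m)
    print(n,[(s[i].tolist(),(ce[i]+[x0,y0]).round(1).tolist()) for i in range(1,k) if s[i,4]>15])
for n in('a5','a6'): blob(n,'scene',255,288,238,262)
E
```

```text
12.8 [519.09  -1.75  51.94] F [ 0.16  0.34 -1.74] M [-0.     0.035 -0.037] [-1.5706  0.      1.461 ]
a5 [([9, 0, 24, 10, 79], [277.3, 241.7]), ([9, 8, 13, 9, 79], [269.9, 250.1])]
a6 [([9, 0, 24, 14, 156], [275.3, 244.3])]
```

Request:
play_rows:
  moves:
    - {"dx": 0,"dy": 0,"dz": 0.0025,"ax": 0,"ay": 0,"az": 0,"jaw": -1}
    - {"dx": 0,"dy": -0.0003,"dz": 0.005,"ax": 0,"ay": 0,"az": 0,"jaw": -1}
    - {"dx": 0,"dy": -0.0007,"dz": 0.0075,"ax": 0,"ay": 0,"az": 0,"jaw": -1}
    - {"dx": 0,"dy": -0.0011,"dz": 0.01,"ax": 0,"ay": 0,"az": 0,"jaw": -1}
    - {"dx": 0,"dy": -0.0015,"dz": 0.0125,"ax": 0,"ay": 0,"az": 0,"jaw": -1}
    - {"dx": 0,"dy": -0.0019,"dz": 0.015,"ax": 0,"ay": 0,"az": 0,"jaw": -1}
    - {"dx": 0,"dy": -0.0022,"dz": 0.0175,"ax": 0,"ay": 0,"az": 0,"jaw": -1}
    - {"dx": 0,"dy": -0.0026,"dz": 0.02,"ax": 0,"ay": 0,"az": 0,"jaw": -1}
    - {"dx": 0,"dy": -0.003,"dz": 0.0225,"ax": 0,"ay": 0,"az": 0,"jaw": -1}
    - {"dx": 0,"dy": -0.0033,"dz": 0.025,"ax": 0,"ay": 0,"az": 0,"jaw": -1}
    - {"dx": 0,"dy": -0.0033,"dz": 0.025,"ax": 0,"ay": 0,"az": 0,"jaw": -1}

```text
clock: 14.05
eef_pos: [494.2, 1.0, 55.3]
eef_rot: [-1.571, 0.0, 1.461]
wrist_force: [-0.1, 0.9, -1.4]
finger_gap: 15.7
```

```bash
python3 r.py
```

```text
14.05 [494.2    1.01  55.26] F [-0.11  0.89 -1.35] M [ 0.035  0.053 -0.008] [-1.5705  0.      1.4611]
```

```bash
python3 snap.py a7 >/dev/null; python3 - <<'E'
import cv2,numpy as np
from cell import manip
from h import *
P={c:manip.camera_params(c) for c in('scene','side')}
a=cv2.imread('pics/a7_scene.png').astype(int);b=cv2.imread('pics/scene0.png').astype(int)
print('expect ring c=20',proj(P['scene'],[639,-15,19]),proj(P['side'],[639,-15,19]))
for c,(x0,x1,y0,y1) in{'scene':(262,292,230,258),'side':(340,372,224,246)}.items():
    im=cv2.imread(f'pics/a7_{c}.png')[y0:y1,x0:x1].astype(int)
    y=im[...,2]-im[...,0]
    print(c,x0,y0)
    for r in y: print(''.join('#' if v>70 else '+' if v>35 else '.' for v in r))
E
```

```text
expect ring c=20 [278.3093893  240.72750602] [352.39286159 235.96161941]
scene 262 230
......................+.......
..............................
..............................
+.............................
++++..........................
####++........................
####+++++.....+++..++.........
+#######++++++##+..+#+........
..+#############+..+##+.......
.....+###########+++##+.......
.......+#########++####+......
.........+#############+......
..........+############+......
..........+#############+++...
...........+###############+++
............++++++++##########
...............++.....+#######
........................+#####
..........................+###
...........................+##
............................##
............................##
............................##
............................##
............................+#
............................+#
............................+#
............................+#
side 340 224
.......++###+..............+####
.........+###++.............++##
..........+####+..............+#
...........++###++.............+
.............+####+.............
..............+####+............
................+###++..........
.................+###++.........
..................++###++.......
....................+###++......
........++++++++.....++###++....
.......+##+++###+......+###++...
........+##+++###+......+####+++
........++###+###+.......++####+
..........++####++.........+####
............+++++...........++##
..............................+#
...............................+
...............................+
...............................+
...............................+
...............................+
```

Request:
play_rows:
  moves:
    - {"dx": 0,"dy": -0.0004,"dz": 0.0025,"ax": 0,"ay": 0,"az": 0,"jaw": -1}
    - {"dx": 0,"dy": -0.0008,"dz": 0.005,"ax": 0,"ay": 0,"az": 0,"jaw": -1}
    - {"dx": 0,"dy": -0.0012,"dz": 0.0075,"ax": 0,"ay": 0,"az": 0,"jaw": -1}
    - {"dx": 0,"dy": -0.0015,"dz": 0.01,"ax": 0,"ay": 0,"az": 0,"jaw": -1}
    - {"dx": 0,"dy": -0.0017,"dz": 0.0125,"ax": 0,"ay": 0,"az": 0,"jaw": -1}
    - {"dx": 0,"dy": -0.0019,"dz": 0.015,"ax": 0,"ay": 0,"az": 0,"jaw": -1}
    - {"dx": 0,"dy": -0.0019,"dz": 0.0175,"ax": 0,"ay": 0,"az": 0,"jaw": -1}
    - {"dx": 0,"dy": -0.0017,"dz": 0.02,"ax": 0,"ay": 0,"az": 0,"jaw": -1}
    - {"dx": 0,"dy": -0.0014,"dz": 0.0225,"ax": 0,"ay": 0,"az": 0,"jaw": -1}
    - {"dx": 0,"dy": -0.001,"dz": 0.025,"ax": 0,"ay": 0,"az": 0,"jaw": -1}
    - {"dx": 0,"dy": -0.0006,"dz": 0.0275,"ax": 0,"ay": 0,"az": 0,"jaw": -1}
    - {"dx": 0,"dy": 0,"dz": 0.03,"ax": 0,"ay": 0,"az": 0,"jaw": -1}
    - {"dx": 0,"dy": 0,"dz": 0.03,"ax": 0,"ay": 0,"az": 0,"jaw": -1}

```text
clock: 15.5
eef_pos: [464.4, 4.3, 55.2]
eef_rot: [-1.571, -0.0, 1.461]
wrist_force: [-0.3, 0.7, -1.5]
finger_gap: 15.6
```

```bash
python3 r.py; python3 snap.py a8 >/dev/null; cat > m.py <<'E'
import cv2,numpy as np,sys
from cell import manip
from h import *
n=sys.argv[1];X=[float(v) for v in sys.argv[2:5]]
for c in('scene','side'):
    p=proj(manip.camera_params(c),X);u,v=p.round().astype(int);print(c,p.round(1),'window',u-15,v-11)
    im=cv2.imread(f'pics/{n}_{c}.png')[v-11:v+12,u-15:u+16].astype(int);y=im[...,2]-im[...,0]
    for r in y: print(''.join('#' if q>70 else '+' if q>35 else '.' for q in r))
E
python3 m.py a8 609.5 -11.5 19
```

```text
15.5 [464.37   4.3   55.15] F [-0.34  0.71 -1.51] M [-0.048  0.037 -0.002] [-1.5705 -0.      1.461 ]
scene [284.3 235. ] window 269 224
...........+.......+####++++...
..........+#++...++###+++++++++
..........#####+######...++++++
..........###########+.......++
..........+#########+..........
...........+#######+...........
............++###+.............
.............++++..............
............+++++.+++..........
...........++++..+##+..........
..........###+...+++++.........
.........+###+...+++++.........
++........+###++++##+..........
++#++......+++#####+...........
####+++.......+++++...........#
#######+++...................##
+########++++...............+##
...+#########++............+###
.....+#########++........+####.
.......++########+++....+####+.
..........+#########++++#####..
............+###############...
...............+###########....
side [345.9 238.4] window 331 227
....................++###++....
......................+####+...
.......................++###++.
.........................+###++
..........................+###+
...........................++##
.............................+#
..............+++.............+
.............++##++............
............++#####+...........
...........+##++####+..........
..........+###..+###+..........
.........+####+++###+..........
..........+########+...........
...........+#####++............
............+++++..............
...............................
...............................
...............................
...............................
...............................
...............................
...............................
```

Request:
play_rows:
  moves:
    - {"dx": 0,"dy": 0.0003,"dz": 0.0025,"ax": 0,"ay": 0,"az": 0,"jaw": -1}
    - {"dx": 0,"dy": 0.0007,"dz": 0.005,"ax": 0,"ay": 0,"az": 0,"jaw": -1}
    - {"dx": 0,"dy": 0.0011,"dz": 0.0075,"ax": 0,"ay": 0,"az": 0,"jaw": -1}
    - {"dx": 0,"dy": 0.0015,"dz": 0.01,"ax": 0,"ay": 0,"az": 0,"jaw": -1}
    - {"dx": 0,"dy": 0.0018,"dz": 0.0125,"ax": 0,"ay": 0,"az": 0,"jaw": -1}
    - {"dx": 0,"dy": 0.0021,"dz": 0.015,"ax": 0,"ay": 0,"az": 0,"jaw": -1}
    - {"dx": 0,"dy": 0.0024,"dz": 0.0175,"ax": 0,"ay": 0,"az": 0,"jaw": -1}
    - {"dx": 0,"dy": 0.0026,"dz": 0.02,"ax": 0,"ay": 0,"az": 0,"jaw": -1}
    - {"dx": 0,"dy": 0.0029,"dz": 0.025,"ax": 0,"ay": 0,"az": 0,"jaw": -1}
    - {"dx": 0,"dy": 0.003,"dz": 0.0275,"ax": 0,"ay": 0,"az": 0,"jaw": -1}
    - {"dx": 0,"dy": 0.003,"dz": 0.03,"ax": 0,"ay": 0,"az": 0,"jaw": -1}
    - {"dx": 0,"dy": 0.003,"dz": 0.0325,"ax": 0,"ay": 0,"az": 0,"jaw": -1}
    - {"dx": 0,"dy": 0.003,"dz": 0.035,"ax": 0,"ay": 0,"az": 0,"jaw": -1}
    - {"dx": 0,"dy": 0.003,"dz": 0.0375,"ax": 0,"ay": 0,"az": 0,"jaw": -1}
    - {"dx": 0,"dy": 0.003,"dz": 0.04,"ax": 0,"ay": 0,"az": 0,"jaw": -1}
    - {"dx": 0,"dy": 0.003,"dz": 0.0425,"ax": 0,"ay": 0,"az": 0,"jaw": -1}
    - {"dx": 0,"dy": 0.003,"dz": 0.045,"ax": 0,"ay": 0,"az": 0,"jaw": -1}
    - {"dx": 0,"dy": 0.003,"dz": 0.0475,"ax": 0,"ay": 0,"az": 0,"jaw": -1}
    - {"dx": 0,"dy": 0.003,"dz": 0.05,"ax": 0,"ay": 0,"az": 0,"jaw": -1}
    - {"dx": 0,"dy": 0.003,"dz": 0.05,"ax": 0,"ay": 0,"az": 0,"jaw": -1}

```text
clock: 17.65
eef_pos: [414.7, 9.8, 52.3]
eef_rot: [-1.571, -0.0, 1.461]
wrist_force: [-0.4, -0.2, -2.0]
finger_gap: 15.9
```

```bash
python3 r.py; python3 snap.py a9 >/dev/null; python3 m.py a9 559.7 -6 17
```

```text
17.65 [414.71   9.77  52.25] F [-0.44 -0.25 -2.03] M [ 0.    -0.001  0.024] [-1.5707 -0.      1.461 ]
scene [293.8 226.2] window 279 215
.....................+++++#####
.......................++++++##
..........................+++++
.............................++
...............................
...............................
...............................
...........++..................
..........++++++++++...........
.+.......+####++++++...........
+#++...++####+++++#++..........
#####+######+...++###++........
############+....+###+++++....+
+###########++..++##+++++++++++
.+#######+##+++++++.....++##++#
.....+......+++++.........+++##
...........................+###
..........................+###+
.........................+###+.
........................####+..
.......................####+...
......................####+....
.....................####+.....
side [334.8 243. ] window 320 232
..+###+........................
..+###+........................
...+++.........................
...............................
...............................
...............................
...............................
...............................
..............++...............
..........++++####+............
..........+########+...........
.........+###+++####+..........
..........####++####+..........
..........+#########...........
...........+######+............
.............++++..............
...............................
...............................
+..............................
#+.............................
##+............................
###+...........................
####+..........................
```

Request:
play_rows:
  moves:
    - {"dx": 0,"dy": 0,"dz": -0.003,"ax": 0,"ay": 0,"az": 0,"jaw": -1}
    - {"dx": 0,"dy": -0.005,"dz": -0.003,"ax": 0,"ay": 0,"az": 0,"jaw": -1}
    - {"dx": 0,"dy": -0.02,"dz": -0.003,"ax": 0,"ay": 0,"az": 0,"jaw": -1}
    - {"dx": 0,"dy": -0.05,"dz": -0.003,"ax": 0,"ay": 0,"az": 0,"jaw": -1}
    - {"dx": 0,"dy": -0.086,"dz": -0.003,"ax": 0,"ay": 0,"az": 0,"jaw": -1}
    - {"dx": -0.03,"dy": -0.086,"dz": -0.006,"ax": 0,"ay": -0.01,"az": 0,"jaw": -1}
    - {"dx": -0.07,"dy": -0.086,"dz": -0.012,"ax": 0,"ay": -0.022,"az": 0,"jaw": -1}
    - {"dx": -0.115,"dy": -0.086,"dz": -0.018,"ax": 0,"ay": -0.022,"az": 0,"jaw": -1}
    - {"dx": -0.16,"dy": -0.086,"dz": -0.024,"ax": 0,"ay": -0.022,"az": 0,"jaw": -1}
    - {"dx": -0.205,"dy": -0.086,"dz": -0.03,"ax": 0,"ay": -0.022,"az": 0,"jaw": -1}
    - {"dx": -0.25,"dy": -0.086,"dz": -0.036,"ax": 0,"ay": -0.022,"az": 0,"jaw": -1}
    - {"dx": -0.285,"dy": -0.086,"dz": -0.055,"ax": 0,"ay": -0.022,"az": 0,"jaw": -1}
    - {"dx": -0.31,"dy": -0.086,"dz": -0.085,"ax": 0,"ay": -0.022,"az": 0,"jaw": -1}
    - {"dx": -0.3255,"dy": -0.086,"dz": -0.1085,"ax": 0,"ay": -0.022,"az": 0,"jaw": -1}
    - {"dx": -0.3255,"dy": -0.086,"dz": -0.1085,"ax": 0,"ay": -0.022,"az": 0,"jaw": -1}
    - {"dx": -0.3255,"dy": -0.086,"dz": -0.1085,"ax": 0,"ay": -0.022,"az": 0,"jaw": -1}
    - {"dx": -0.3255,"dy": -0.086,"dz": -0.1085,"ax": 0,"ay": -0.022,"az": 0,"jaw": -1}

```text
clock: 19.5
eef_pos: [486.7, -325.1, 138.3]
eef_rot: [-1.57, -0.0, 1.483]
wrist_force: [0.1, -0.3, -1.7]
finger_gap: 16.0
```

```bash
python3 r.py; python3 snap.py a10 >/dev/null; python3 m.py a10 559.7 -6 17 | tail -24
```

```text
19.5 [ 486.69 -325.11  138.31] F [ 0.11 -0.26 -1.69] M [-0.015 -0.014 -0.016] [-1.5703e+00 -3.0000e-04  1.4833e+00]
side [334.8 243. ] window 320 232
..+###+........................
..+###+........................
...+++.........................
...............................
...............................
...............................
...............................
...............................
..............+++..............
..........++######+............
..........+########+...........
.........+####++####+..........
.........+####++####+..........
..........+#########...........
...........+######+............
.............++++..............
...............................
...............................
+..............................
#+.............................
##+............................
###+...........................
####+..........................
```

Collar is in the open and flat. Lower the hook onto its rest.

Request:
play_rows:
  moves:
    - {"dx": 0,"dy": 0.03,"dz": 0,"ax": 0,"ay": 0,"az": 0,"jaw": -1}
    - {"dx": 0,"dy": 0.055,"dz": 0,"ax": 0,"ay": 0,"az": 0,"jaw": -1}
    - {"dx": 0,"dy": 0.07,"dz": 0,"ax": 0,"ay": 0,"az": 0,"jaw": -1}
    - {"dx": 0,"dy": 0.075,"dz": 0,"ax": 0,"ay": 0,"az": 0,"jaw": -1}
    - {"dx": 0,"dy": 0.0775,"dz": 0,"ax": 0,"ay": 0,"az": 0,"jaw": -1}
    - {"dx": 0,"dy": 0.0775,"dz": 0,"ax": 0,"ay": 0,"az": 0,"jaw": -1}
    - {"dx": 0,"dy": 0.0775,"dz": 0,"ax": 0,"ay": 0,"az": 0,"jaw": -1}

```text
clock: 20.35
eef_pos: [487.6, -326.0, 61.8]
eef_rot: [-1.572, 0.001, 1.483]
wrist_force: [0.1, -0.5, -1.7]
finger_gap: 15.7
```

```bash
python3 r.py
```

```text
20.35 [ 487.57 -325.97   61.76] F [ 0.09 -0.5  -1.73] M [-0.003  0.034 -0.029] [-1.5721e+00  8.0000e-04  1.4830e+00]
```

Request:
play_rows:
  moves:
    - {"dx": 0,"dy": 0.001,"dz": 0,"ax": 0,"ay": 0,"az": 0,"jaw": -1}
    - {"dx": 0,"dy": 0.002,"dz": 0,"ax": 0,"ay": 0,"az": 0,"jaw": -1}
    - {"dx": 0,"dy": 0.002,"dz": 0,"ax": 0,"ay": 0,"az": 0,"jaw": -1}
    - {"dx": 0,"dy": 0.002,"dz": 0,"ax": 0,"ay": 0,"az": 0,"jaw": -1}

```text
clock: 20.75
eef_pos: [487.4, -325.9, 59.4]
eef_rot: [-1.572, 0.001, 1.483]
wrist_force: [-1.9, 1.7, 6.5]
finger_gap: 16.1
```

```bash
python3 r.py
```

```text
20.75 [ 487.4  -325.88   59.36] F [-1.88  1.71  6.55] M [0.208 0.343 0.029] [-1.5716e+00  5.0000e-04  1.4830e+00]
```

Request:
play_rows:
  moves:
    - {"dx": 0,"dy": -0.0005,"dz": 0,"ax": 0,"ay": 0,"az": 0,"jaw": -1}
    - {"dx": 0,"dy": -0.0005,"dz": 0,"ax": 0,"ay": 0,"az": 0,"jaw": -0.5}
    - {"dx": 0,"dy": -0.0005,"dz": 0,"ax": 0,"ay": 0,"az": 0,"jaw": -0.2}
    - {"dx": 0,"dy": -0.0005,"dz": 0,"ax": 0,"ay": 0,"az": 0,"jaw": 0.2}
    - {"dx": 0,"dy": -0.0005,"dz": 0,"ax": 0,"ay": 0,"az": 0,"jaw": 0.2}
    - {"dx": 0,"dy": -0.0005,"dz": 0,"ax": 0,"ay": 0,"az": 0,"jaw": 0.2}
    - {"dx": 0,"dy": -0.0005,"dz": 0,"ax": 0,"ay": 0,"az": 0,"jaw": 0.2}
    - {"dx": 0,"dy": -0.02,"dz": 0,"ax": 0,"ay": 0,"az": 0,"jaw": 0.2}
    - {"dx": 0,"dy": -0.06,"dz": 0,"ax": 0,"ay": 0,"az": 0,"jaw": 0.2}
    - {"dx": 0,"dy": -0.1,"dz": 0,"ax": 0,"ay": 0,"az": 0,"jaw": 0.2}
    - {"dx": 0,"dy": -0.14,"dz": 0,"ax": 0,"ay": 0,"az": 0,"jaw": 0.2}
    - {"dx": 0,"dy": -0.18,"dz": 0,"ax": 0,"ay": 0,"az": 0,"jaw": 0.2}
    - {"dx": 0,"dy": -0.18,"dz": 0,"ax": 0,"ay": 0,"az": 0,"jaw": 0.2}
    - {"dx": 0,"dy": -0.18,"dz": 0,"ax": 0,"ay": 0,"az": 0,"jaw": 0.2}

```text
clock: 22.15
eef_pos: [487.2, -325.7, 239.1]
eef_rot: [-1.572, 0.001, 1.483]
wrist_force: [1.0, 0.7, -1.1]
finger_gap: 56.3
```

```bash
python3 snap.py a11; python3 - <<'E'
from h import *
A=cv2.imread('pics/a11_scene.png')[165:285,185:345];B=cv2.imread('pics/a11_side.png')[180:310,300:430]
A=cv2.resize(A,None,fx=2.5,fy=2.5,interpolation=cv2.INTER_CUBIC);B=cv2.resize(B,None,fx=3,fy=3,interpolation=cv2.INTER_CUBIC)
o=np.zeros((600,800,3),np.uint8);o[:300,:400]=A;o[:390,405:795]=B
o[310:600,:400]=cv2.imread('pics/a11_wrist.png')[20:310,180:580];cv2.imwrite('pics/f.png',o)
E
```

```text
{'clock': np.float64(22.15), 'eef_pos': array([ 487.222, -325.74 ,  239.117]), 'eef_rot': array([-1.572e+00,  1.000e-03,  1.483e+00]), 'wrist_force': array([ 0.961,  0.661, -1.065]), 'moment': array([-0.002,  0.012,  0.025]), 'finger_gap': np.float64(56.274)}
```

View pics/f.png

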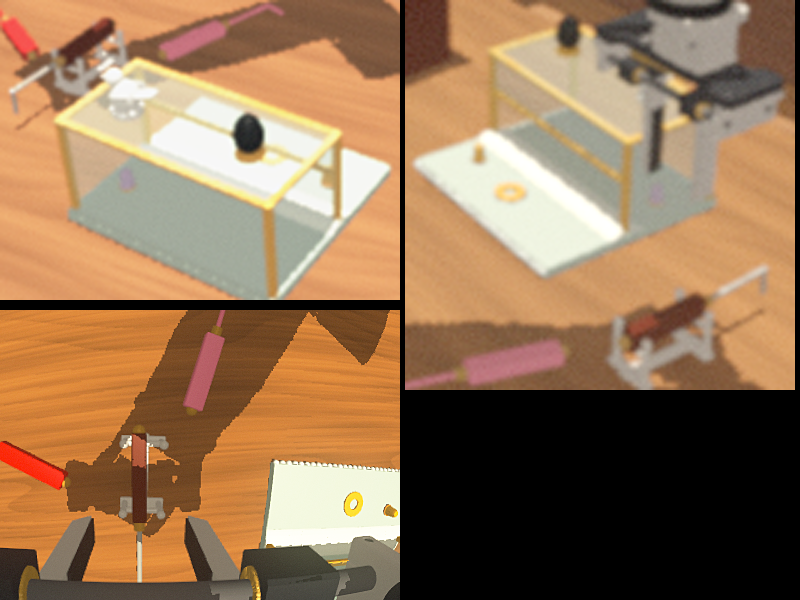

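The collar lies flat in front of the bead. The hook is on its rest between the horns, and everything else is where it was.

```bash
python3 -c "
from cell import manip
print(manip.sign_off())"
```

```text
the job is handed in; nothing more can be done
None
```

The job is done and handed in at about 22 s of the 72 s allowed. The collar lies flat in the open on the front of the glass shelf, and the hook is back on its rest.

- **What I did:** I took the dark-brown hook from the silver rest. I felt for its tip on the plate, then felt the bead, which is about 5 mm high. I lowered the tip into the collar's hole and drew the collar over the bead at a tip height matched to it. Then I laid the hook back on the rest.
- **Forces:** Readings at the glass stayed around 2 N in the touches I measured. I read force only between moves, not continuously. Setting the hook down on its rest peaked at about 8 N before I eased off and opened the fingers.
- **Last checks:**
  - The final pictures show the collar flat, about 60 mm in front of the pane and clear of the bead.
  - The hook lies on both bars between the horns, and the gripper is clear above it.
  - The thimbles, egg and bird look unmoved. I did not recheck the cabinet door after the start, but the arm passed well clear of it.
- **Disagreement:** The camera and arm estimates of the tip position differed by 5 to 10 mm. The tip found the hole at the first try, so this made no difference.

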